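# Store the stepped mandrel in its case and latch the lid

### The arm

A 6-joint arm with a two-finger parallel gripper is mounted at the origin on a cart in front of the work surface, level with it; the furniture and walls round the work are solid. World frame = base frame: x ahead of the robot, y to its left, z up, the work surface at z = 0. Lengths are in m, angles in rad, forces in N, time in s.
With the tool pointing down it reaches from about 0.275 to 0.85 m from the base axis. Payload 19 kg.
Tool frame: the origin (TCP) lies on the centre line of the jaws, within the pads' length; the fingertips stand 17 mm ahead of it and the grasp point (between the pads) lies 2 mm behind it (nose_length is the distance from the TCP to the fingertips, in m); z points along the fingers, y is the line along which they close (so a half turn about z gives the same grasp; the last joint's range is limited). The gripper opens to 85 mm and grips with 20 to 120 N. Pads are 22 mm wide; open, the fingers measure 114 mm over their backs; the gripper's body (76 mm by 85 mm) begins 54 mm behind the grasp point. The pads swing forward as they close: fully open they stand 13 mm farther back than shut.
Start: joints at [1.171, 0.15, 1.437, -0, 1.554, -0.134], TCP at [0.151, 0.555, 0.224] pointing down, gripper open.
Joint ranges: [-2.8, 2.8], [-0.68, 2.1], [0.12, 2.68], [-1.39, 4.53], [0.16, 2.79], [-2.81, 2.81]. Speed limits (rad/s): [1.89, 1.89, 2.22, 3.01, 3.01, 3.01].

### API

Orientations are given as a unit quaternion [w, x, y, z].
In Python, from bench import * gives the robot as it stands.
- The arm moves only by the shell command python3 -m inch 'ROWS' [OPENING] [FORCE]. ROWS is JSON, a list of rows, each a list of 4 numbers: the shift along the tool's x, y, z in cm, then the turn about the tool's z in rad. A call has 1 to 20 rows; each row is the pose to reach, as a shift and turn from the pose commanded when the call began, along the tool's axes at that moment; what a row does not reach only later rows make up. A row lasts 1/8 s, in which the tool goes at most 62.5 mm and 10.7 degrees, less where a joint would pass 70% of its speed; a pose out of reach is approached as far as the arm can. A call with a gripper value outside its range is refused whole. OPENING is the finger opening in cm, from 0 to 8.54, set as the call begins (- or left out, the last holds). The fingers move at their own pace and stop on an object; FORCE is the grip in N (left out, the last holds). Time passes only in rows, so rows that repeat a pose let the fingers close. It gives the time, the measured TCP pose, the force, the opening and the grip force at its end, in the units of the state.
- sense(): the state, without advancing time (a new reading comes with each control period).
- read_camera(name): name is "side" or "top"; returns the picture (400x640x3 uint8, red, green, blue); there is no depth.
- calibration(name): a dict with "fovy" (degrees; the focal length in pixels is half the picture's height over the tangent of half this angle, whatever the lens; pixels are square), "cx", "cy" (the principal point, pixels), "rvec" (rotation vector, rad) and "tvec" (3), from world to camera coordinates, as OpenCV has them. Camera axes: x right, y down, z forward; pixel columns grow to the right and rows downward; lengths in m; the calibration is good to about 2 mm. A picture is of the moment at which its call begins. calibration takes no time and is no camera call.
- close_job(): hands the job in; it is judged then, once.
The state is a dict: "time": time; "joints": joint angles; "qvel": joint speeds; "joint_efforts": joint torques, N m; "tcp_pos": TCP position; "tcp_rot": TCP orientation; "ft_force": force on the tool from outside, world axes, zero at the start; "torque": the same for the moment, N m; "width": finger opening in m; "grasp_force": force on a finger pad.
Only numpy, scipy, OpenCV 4.12 (cv2) and the standard library are available. Lean on these libraries where they do the work, as an engineer would, in place of code of your own. Each camera call takes 0.05 s, during which the arm holds its last target. There are 200 camera calls.

### The job

Put the steel stepped mandrel away: lay it level in the two V-saddles of the open wooden case, its thick part in the wide saddle and its thin part in the narrow one, and close the lid fully. Then lift the sprung latch and turn it over the lid, as far as its stop, and let its tooth drop fully behind the ridge on the lid. Leave the brass gauge and the scriber where they lie.

Things in the scene. Friction and masses are not known exactly. Their poses are not given: they have to be found in the camera images.
- mandrel: loose steel stepped mandrel, 164 mm long, 0.4 kg, lying level on the left bench, axis 13 mm up. Origin on its axis at the centre of mass, y along it. Along y: -70 to -42 mm square tang 26x26 mm; -42 to 45 mm thick part, 24 mm diameter; 45 to 82 mm thin part, 16 mm diameter; 82 to 94 mm round collar, 26 mm diameter. Grip across the thick part, about y = +5 mm.
- case: fixed dark wooden case, open on top, 110 (x) x 216 (y) x 56 mm high, floor 6 and walls 7 mm thick. Origin under its centre on the bench; z up, +x towards the hinge side, -x the front with the latch. Two V-saddles inside at x = 0. The stored mandrel lies level along the case's y, tang towards -y, axis 30 mm above the bench, its origin at y = -12 mm (8 mm either way is free).
- saddle_wide (a point): seat in the wide 90 degree V-saddle (16 mm wide along y, at case y = -38 mm): the axis of the mandrel's thick part belongs here, 30 mm above the bench
- saddle_narrow (a point): seat in the narrow 90 degree V-saddle (16 mm wide along y, at case y = +52 mm): the axis of the mandrel's thin part belongs here, 30 mm above the bench. The other way round the mandrel lies askew and the lid cannot shut.
- lid (a joint): lid angle, rad: 0 = fully shut, grows as it opens up and back; starts at 1.75 to 2.0 (leaning back). A stiff hinge: it stays where it is left. The lid runs 112 mm from hinge to front edge, is 8 mm thick, 216 mm wide; two blocks under it clear a seated mandrel by 2 mm. Shut, its top is 64 mm above the bench.
- lid_hinge (a point): middle of the lid's hinge line at the back top edge of the case: case frame (55, 0, 56) mm; the line runs along the case's y, the lid's underside passes through it
- lid_ridge (a point): top of the ridge along the lid's front edge (middle of its length); the ridge is 6 mm wide and stands 6 mm above the lid's top; its middle is 109 mm from the hinge
- latch_turn (a joint): latch angle, rad: grows counter-clockwise seen from above; 2.6 is its stop, where the tongue points square over the lid (case +x); starts at 0 to 0.4, tongue away from the lid. With the latch down the tooth runs against the ridge of the shut lid at about 1.25: it must be lifted to be turned farther.
- latch_lift (a joint): latch lift, m: 0 = fully down, up to 0.014; a spring pulls it down (3 N at rest, 6 N at the top). The tooth clears the ridge from a lift of 4.5 mm; 8 mm is comfortable.
- latch_grip (a point): middle of the latch's upright steel grip fin, on its turning axis, on the post in front of the case: case frame (-74, 0, 90) mm when down. Fin 44 mm long, 12 mm thick, 24 mm high (12 mm above and below this point). This point's x axis runs along fin and tongue towards the tooth. The tongue lies flat under the fin, 14 mm wide, its top 12 mm below this point.
- latch_tooth (a point): lower end of the tooth that points down from the tip of the tongue, 40 mm from the latch's axis; 2 mm above the lid's top when the latch is down
- brass_gauge: loose bystander: brass sliding gauge, 43x125x14 mm, lying on the left bench behind the mandrel; origin under its middle
- scriber: loose bystander: thin steel scriber, 9x127x10 mm, lying on the bench behind the case; origin under its middle

How it is judged:
By the outcome, as a careful person would: the job done as asked, in the order asked, and still so for the second after the job is handed in, with the robot touching nothing.
It also fails if it takes over 72 s, if anything falls off the work surface, if the arm or the gripper's body presses on something with over 40 N, if the wrist force passes 120 N, or if a joint passes its speed limit or range.

## Working session

There is one attempt and no reset: what is moved stays moved. The work goes in short steps, Python scripts to look and compute and a shell command to move; the robot and the scene stay as the last step left them, time stands still between calls to the robot, and variables do not carry over. Pictures are saved under pics/ and viewed, at most 10 in all, crops included, and the job is handed in when it is done.

```bash
ls; mkdir -p pics
python3 - <<'E'
from bench import *
import cv2
for n in("side","top"):
    im=read_camera(n); cv2.imwrite(f"pics/{n}0.png",im[:,:,::-1]); print(n,calibration(n))
print(sense())
E
```

```text
pics
side {'fovy': 42.750132893663476, 'cx': 325.74060154577637, 'cy': 199.03498702961124, 'rvec': array([ 2.01879851,  0.05778989, -0.0306589 ]), 'tvec': array([-0.55640834,  0.1357589 ,  1.11654045])}
top {'fovy': 45.488301793037294, 'cx': 315.1401090861406, 'cy': 200.43005069753212, 'rvec': array([ 2.15910281, -2.15830219,  0.19497169]), 'tvec': array([0.15152696, 0.59018699, 1.00851444])}
{'time': 0.1, 'joints': array([ 1.17097000e+00,  1.50907502e-01,  1.43794357e+00, -1.22728909e-06,
        1.55380440e+00, -1.34013458e-01]), 'qvel': array([-0.00097047, -0.00178143, -0.00075143,  0.00103185, -0.00038663,
       -0.00034327]), 'joint_efforts': array([ 4.40745134e-03, -7.14379621e+01, -5.71787632e+01, -2.54520392e-04,
        7.16717725e-03,  2.28084508e-05]), 'tcp_pos': array([0.15098623, 0.55458621, 0.22306372]), 'tcp_rot': array([-1.39572937e-04,  1.32515472e-01,  9.91180794e-01, -5.12750471e-04]), 'ft_force': array([-0.22549644,  0.47027012, -0.13669924]), 'torque': array([-0.00083405, -0.03398223, -0.02118303]), 'grasp_force': 0.0, 'width': 0.08538527531068853}
```

View pics/top0.png

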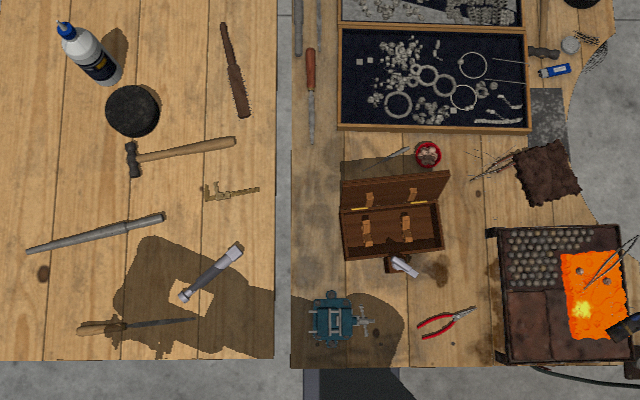

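View pics/side0.png

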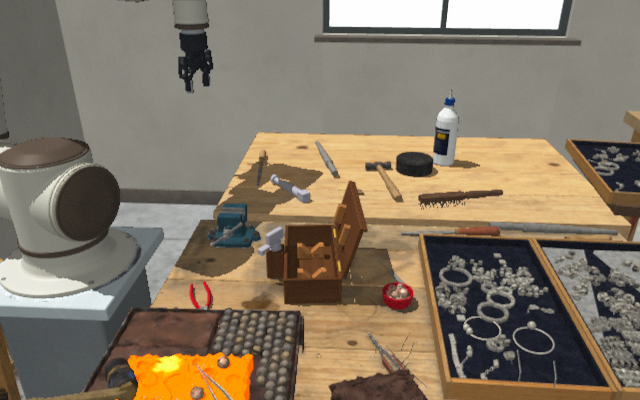

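```bash
cat > h.py <<'E'
import numpy as np, cv2
from bench import *
def cam(n):
    c=calibration(n); f=200/np.tan(np.radians(c["fovy"]/2))
    K=np.array([[f,0,c["cx"]],[0,f,c["cy"]],[0,0,1.]]); R=cv2.Rodrigues(np.array(c["rvec"]))[0]
    return K,R,np.array(c["tvec"])
def proj(n,p):
    K,R,t=cam(n); q=K@(R@np.array(p,float)+t); return q[:2]/q[2]
def ray(n,uv):
    K,R,t=cam(n); d=R.T@np.linalg.inv(K)@np.array([uv[0],uv[1],1.]); return -R.T@t,d/np.linalg.norm(d)
def onz(n,uv,z):
    o,d=ray(n,uv); return o+d*(z-o[2])/d[2]
def tri(a,b):  # a: top uv, b: side uv
    o1,d1=ray("top",a);o2,d2=ray("side",b)
    s=np.linalg.lstsq(np.c_[d1,-d2],o2-o1,rcond=None)[0]
    p,q=o1+d1*s[0],o2+d2*s[1]; return (p+q)/2,np.linalg.norm(p-q)
E
python3 - <<'E'
from h import *
t=cv2.imread("pics/top0.png");s=cv2.imread("pics/side0.png")
a=cv2.resize(t[230:315,165:260],None,fx=4,fy=4,interpolation=2)
b=cv2.resize(t[165:285,330:455],None,fx=4,fy=4,interpolation=2)
c=cv2.resize(s[165:210,260:320],None,fx=5,fy=5,interpolation=2)
d=cv2.resize(s[175:310,255:375],None,fx=4,fy=4,interpolation=2)
A=np.zeros((580,800,3),np.uint8)
def put(im,x,y): 
    h,w=im.shape[:2];h=min(h,580-y);w=min(w,800-x);A[y:y+h,x:x+w]=im[:h,:w]
put(a,0,0);put(c,0,345);put(b,400,0)
cv2.imwrite("pics/c1.png",A); cv2.imwrite("pics/c2.png",d)
print([proj(n,[.151,.555,.224]) for n in("top","side")])
for uv in [(212,272)]:print(onz("top",uv,.013))
print(onz("top",(390,230),.056),onz("top",(403,266),.1))
E
```

```text
[array([ 76.32487945, 445.14820327]), array([199.17660721,  96.86597219])]
[0.43479692 0.37784312 0.013     ]
[ 0.52379429 -0.00951442  0.056     ] [ 0.44616452 -0.02603884  0.1       ]
```

View pics/c1.png

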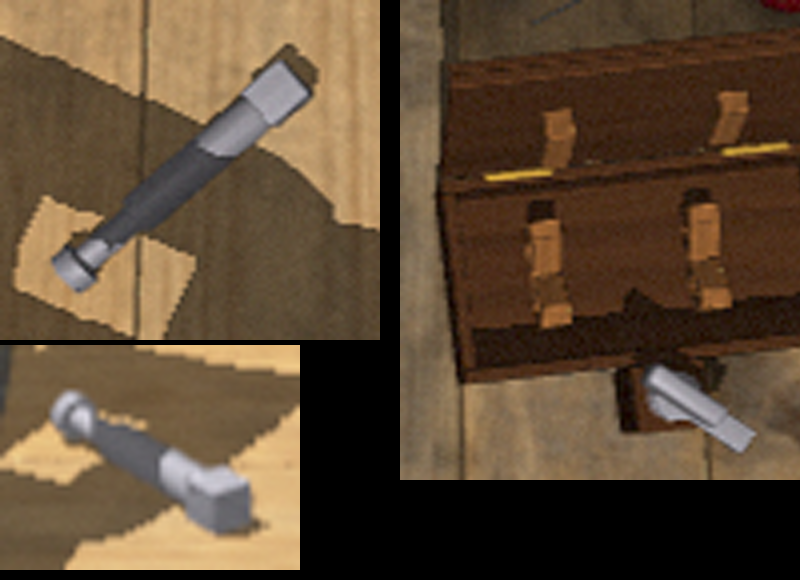

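View pics/c2.png

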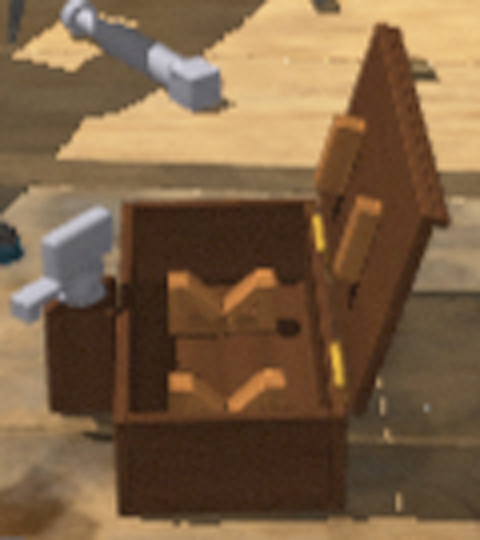

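Run:
```python
from h import *
t=cv2.imread("pics/top0.png");s=cv2.imread("pics/side0.png")
cv2.imwrite("pics/c3.png",cv2.resize(t[165:280,330:455],None,fx=5,fy=5,interpolation=2))
def axis(im,x0,x1,y0,y1):
    c=im[y0:y1,x0:x1]; h=cv2.cvtColor(c,cv2.COLOR_BGR2HSV)
    b=c[:,:,0].astype(int);r=c[:,:,2].astype(int)
    m=((b-r)>-4).astype(np.uint8)
    n,l,st,ce=cv2.connectedComponentsWithStats(m); k=1+np.argmax(st[1:,4])
    pts=np.argwhere(l==k)[:,::-1]+[x0,y0]
    r=cv2.minAreaRect(pts.astype(np.float32)); v=cv2.boxPoints(r)
    return len(pts),r,v,pts
for n,im,bx in(("top",t,(170,255,235,310)),("side",s,(262,316,168,208))):
    k,r,v,p=axis(im,*bx);print(n,k,r);print(v)
    d=np.linalg.svd(p-p.mean(0),full_matrices=False)[2][0];q=(p-p.mean(0))@d
    a,b=p.mean(0)+d*q.min(),p.mean(0)+d*q.max();print("axis ends",a,b)
    if n=="top":print(onz(n,a,.013),onz(n,b,.013))
print("cam",ray("top",(0,0))[0],ray("side",(0,0))[0])
def pr(x):print(np.round(x,4))
for a in[(284.5,279.5),(341.25,278.75),(285.5,225.75),(333,225.75)]:pr(onz("side",a,.056))
```

```text
top 725 ((209.80165100097656, 273.90618896484375), (12.041560173034668, 76.74333953857422), 48.5035285949707)
[[177.07219 294.8207 ]
 [234.55269 243.97258]
 [242.53111 252.99167]
 [185.05061 303.83978]]
axis ends [238.66289013 248.61216915] [180.71922302 298.97789441]
[0.48594705 0.32064298 0.013     ] [0.3769147  0.44370886 0.013     ]
side 332 ((289.6778869628906, 188.62408447265625), (43.857730865478516, 10.806774139404297), 27.299571990966797)
[[267.71323 183.36812]
 [272.66965 173.765  ]
 [311.64255 193.88005]
 [306.68613 203.48317]]
axis ends [271.09741709 176.83258266] [309.0489457  198.91588376]
cam [0.43476954 0.18494226 1.07942313] [ 0.60493042 -0.91541487  0.60889909]
[ 0.4861 -0.1214  0.056 ]
[ 0.5925 -0.1125  0.056 ]
[0.4616 0.0874 0.056 ]
[0.5682 0.0941 0.056 ]
```

View pics/c3.png

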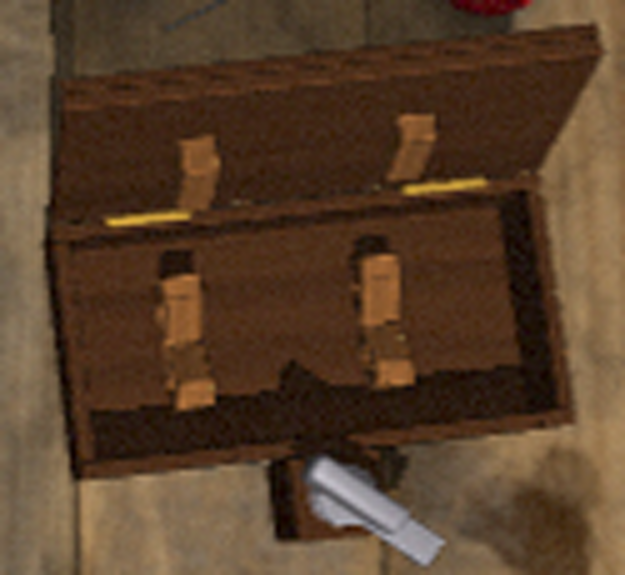

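Run:
```python
from h import *
T=lambda x,y:(330+x/5,165+y/5); S=lambda x,y:(255+x/4,175+y/4)
np.set_printoptions(precision=4,suppress=True)
C=[((80,470),(122,203),(-55,108)),((573,417),(118,418),(-55,-108)),((52,238),(312,203),(55,108)),((535,185),(345,415),(55,-108))]
W=[];
for a,b,c in C:
    p,e=tri(T(*a),S(*b)); z=onz("top",T(*a),.056);W.append(z);print(p,e,"onz",z, onz("side",S(*b),.056))
W=np.array(W)[:,:2];L=np.array([c[2] for c in C])/1e3
zW=W[:,0]+1j*W[:,1];zL=L[:,0]+1j*L[:,1]
k=((zW-zW.mean())*zL.conj()).sum()/(abs(zL)**2).sum();print("top-only centre",zW.mean(),"scale",abs(k),"yaw",np.angle(k))
c,s=zW.mean(),np.exp(1j*np.angle(k))
for n,q in(("wide",-38j),("narrow",52j),("org",-12j),("latch",-74),("lidmid",-54)):
    w=c+s*q/1e3;print(n,w,proj("top",[w.real,w.imag,.03]),proj("side",[w.real,w.imag,.03]))
w=c+s*-.074;print("fin top c3",(proj("top",[w.real,w.imag,.102])-[330,165])*5,"side c2",(proj("side",[w.real,w.imag,.102])-[255,175])*4)
print("fin ends top",onz("top",T(322,465),.102),onz("top",T(408,525),.1))
# lid edge
for a,b in(((62,92),(380,28)),((600,35),(440,218))):print("lid",tri(T(*a),S(*b)))
# mandrel: top-face points tang far end centre and collar, tri
print("mand axis tri", tri((209.80,273.9),(289.7,188.6)))
E=[np.array([.48595,.32064]),np.array([.37691,.44371])]
d=E[1]-E[0];print(np.linalg.norm(d),np.arctan2(d[1],d[0]))
```

```text
[0.4617 0.0866 0.0565] 6.74109047431911e-05 onz [0.4617 0.0865 0.056 ] [0.4616 0.0874 0.056 ]
[ 0.4854 -0.1258  0.0589] 0.0027493365529919728 onz [ 0.4841 -0.1269  0.056 ] [ 0.4861 -0.1214  0.056 ]
[0.565  0.0976 0.0535] 0.006348528763104791 onz [0.5615 0.0975 0.056 ] [0.5682 0.0941 0.056 ]
[ 0.5888 -0.1141  0.0564] 0.007329301748476267 onz [ 0.5852 -0.1144  0.056 ] [ 0.5925 -0.1125  0.056 ]
top-only centre (0.5231248281009822-0.014314545338856163j) scale 0.9758110414408608 yaw 0.1097869232422818
wide (0.5272883554583361-0.052085765069552786j) [406.8539 229.4585] [309.5722 271.2029]
narrow (0.5174273696119716+0.037372386924202375j) [366.7729 233.8797] [308.4733 248.0387]
org (0.5244396262138308-0.026242298938023517j) [395.3083 230.7321] [309.2374 264.1458]
latch (0.44957034757278347-0.02242246703475583j) [394.4931 264.821 ] [273.476  261.9364]
lidmid (0.4694499369047291-0.020231136846674838j) [393.2618 255.6999] [283.1259 261.6808]
fin top c3 [357.0097 496.5441] side c2 [ 68.1428 226.7276]
fin ends top [ 0.4624 -0.0084  0.102 ] [ 0.438  -0.0435  0.1   ]
lid (array([0.6049, 0.102 , 0.1613]), np.float64(0.002338591310116931))
lid (array([ 0.6314, -0.1116,  0.1626]), np.float64(0.0034808820764563857))
mand axis tri (array([0.4327, 0.383 , 0.0122]), np.float64(0.004179034434290877))
0.16442611258556225 2.2958224664544984
```

```bash
cat >> h.py <<'E'
from scipy.spatial.transform import Rotation as Ro
def need(x,y,z,ang=None):
    """shift in cm along tool axes to world xyz (m); turn so tool x points at world angle ang (mod pi)"""
    s=sense(); w=s["tcp_rot"]; R=Ro.from_quat([w[1],w[2],w[3],w[0]]).as_matrix()
    d=R.T@(np.array([x,y,z])-s["tcp_pos"])*100
    a=np.arctan2(R[1,0],R[0,0]); t=0 if ang is None else -((ang-a+np.pi/2)%np.pi-np.pi/2)
    print("shift",np.round(d,2),"turn",round(t,3),"t",s["time"],"F",np.round(s["ft_force"],1),"tcp",np.round(s["tcp_pos"],4),"ang",round(a,3),"j",np.round(s["joints"],2),"w",round(s["width"],4),"g",round(s["grasp_force"],1))
E
python3 -m inch '[[-4,-1.2,1,0.07],[-8,-2.4,2,0.15],[-13,-4,4,0.24],[-18,-5.5,6,0.33],[-23,-7,8,0.42],[-28,-8.5,10,0.5],[-32.2,-9.7,12,0.58],[-32.2,-9.7,12,0.58],[-32.2,-9.7,12,0.58]]' 6.5 60
python3 -c "
from h import *
need(.4362,.3769,.021,2.296)"
```

```text
time: 1.23
tcp_pos: [0.436, 0.3767, 0.1035]
tcp_rot: [-0.0, 0.41, 0.912, -0.0]
ft_force: [-0.4, 0.3, -0.5]
width: 0.0652
grasp_force: 0.0
shift [0.   0.04 8.25] turn 0.0 t 1.225 F [-0.4  0.3 -0.5] tcp [0.436  0.3767 0.1035] ang 2.296 j [ 0.58  0.22  1.6   0.    1.32 -0.15] w 0.0652 g 0.0
```

```bash
python3 -m inch '[[0,0,2,0],[0,0,4,0],[0,0,6,0],[0,0,7,0],[0,0,7.7,0],[0,0,8.2,0],[0,0,8.2,0]]' 6.5 60
python3 -m inch '[[0,0,0,0],[0,0,0,0],[0,0,0,0],[0,0,0,0],[0,0,0,0],[0,0,0,0]]' 0 60
python3 -c "
from h import *
need(.4362,.3769,.15,2.296)
import cv2
for n,b in(('top',(150,310,220,330)),('side',(225,345,130,220))):
    im=read_camera(n)[b[2]:b[3],b[0]:b[1],::-1]; cv2.imwrite('pics/g_%s.png'%n,cv2.resize(im,(640,440)))
a=[cv2.imread('pics/g_%s.png'%n) for n in('top','side')]
cv2.imwrite('pics/g.png',cv2.resize(np.hstack(a),(800,275)))
"
```

```text
time: 2.1
tcp_pos: [0.4362, 0.3766, 0.0217]
tcp_rot: [0.0, 0.41, 0.912, -0.0]
ft_force: [-0.8, 0.5, 0.6]
width: 0.0648
grasp_force: 0.0
time: 2.85
tcp_pos: [0.4363, 0.3766, 0.0216]
tcp_rot: [0.0, 0.41, 0.912, -0.0]
ft_force: [0.0, 0.8, 0.2]
width: -0.0002
grasp_force: 0.0
shift [ 3.000e-02  1.000e-02 -1.284e+01] turn -0.0 t 2.85 F [0.  0.8 0.2] tcp [0.4363 0.3766 0.0216] ang 2.296 j [ 0.58  0.3   1.68 -0.    1.16 -0.15] w -0.0002 g 0.0
```

View pics/g.png

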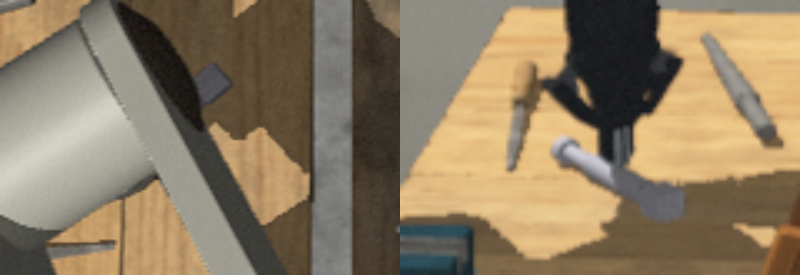

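Run:
```python
from h import *
print(calibration("side").keys())
for z in(.005,.0217,.04):
    p=proj("side",[.4363,.3766,z]);print(z,p,"crop",400+(p[0]-225)*3.333,(p[1]-130)*3.056, "top",proj("top",[.4363,.3766,z]))
for e in((.48595,.32064,.013),(.37691,.44371,.013)):print(proj("side",e))
print("ray",onz("side",(271.1,176.8),.013),onz("side",(309,198.9),.013))
```

```text
dict_keys(['fovy', 'cx', 'cy', 'rvec', 'tvec'])
0.005 [290.01491799 191.94800705] crop 616.6947216519542 189.31310954494515 top [213.24319391 271.31112292]
0.0217 [289.857384   186.51722558] crop 616.1696608675228 172.71664137991763 top [211.86804229 271.30278594]
0.04 [289.68290769 180.50237934] crop 615.5881313209592 154.33527127433103 top [210.3101087  271.29334082]
[305.83871769 198.48169799]
[272.40588406 179.25785351]
ray [0.3703665  0.46151658 0.013     ] [0.49466404 0.31858654 0.013     ]
```

Run:
```python
from h import *
print(tri((238.66,248.6),(309.05,198.9)),tri((180.7,299),(271.1,176.8)))
im=read_camera("side")[:,:,::-1]
cv2.imwrite("pics/f1.png",cv2.resize(im[155:210,250:330],None,fx=9,fy=9,interpolation=2))
```

```text
(array([0.49028863, 0.32142735, 0.0111222 ]), np.float64(0.008500442619247782)) (array([0.37560072, 0.44132338, 0.02183776]), np.float64(0.003537969797395149))
```

View pics/f1.png

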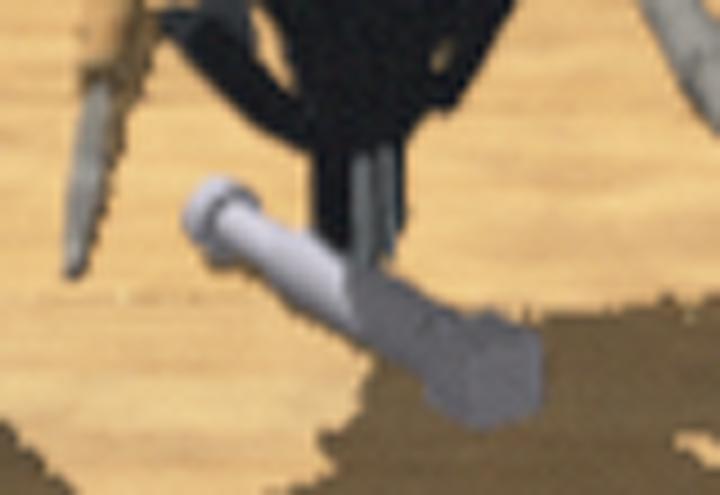

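```bash
python3 -m inch '[[0,0,-2,0],[0,0,-5,0],[0,0,-8,0],[0,0,-8,0],[0,0,-8,0]]' 0 60
python3 - <<'E'
from h import *
import bench; print([n for n in dir(bench) if not n.startswith("_")])
s=sense();p=s["tcp_pos"]
for dz in(-.03,-.017,-.008,0,.008,.02):print(dz,proj("side",p+[0,0,dz]))
im=read_camera("side").astype(int).sum(2)//3
for r in range(145,182):print(r,im[r,278:304])
E
```

```text
time: 3.62
tcp_pos: [0.436, 0.3764, 0.101]
tcp_rot: [-0.0, 0.41, 0.912, -0.0]
ft_force: [0.2, -0.8, -0.7]
width: 0.0002
grasp_force: 0.0
['IKError', 'calibration', 'close_job', 'nose_length', 'read_camera', 'sense']
-0.03 [289.2771205  170.19210656]
-0.017 [289.14913085 165.7946664 ]
-0.008 [289.05991608 162.72944538]
0 [288.98019356 159.99035661]
0.008 [288.90007217 157.23756355]
0.02 [288.77913562 153.0824526 ]
145 [182 183 183 183 180  97  22  25  25  29  73  80  67  61  92  56 130 175
 181 181 173 168 164 161 156 153]
146 [181 183 183 182 185 102  28  27  24  25  84  99  75  62  95  55 131 170
 164 149 135 128 118 113 111 110]
147 [180 182 184 185 184 102  30  26  28  25  77  99  73  64  93  56 132 173
 158 131 107  96  94  92  90  90]
148 [179 179 182 183 183 102  27  24  28  27  70  96  74  63  92  58 112 163
 161 145 132 126 123 117 120 120]
149 [183 183 181 182 181 107  37  24  27  28  71  97  71  63  93  55 103 159
 168 169 167 165 165 163 163 163]
150 [180 182 183 183 181 113  45  28  30  31  69  97  73  63  91  62 112 168
 178 179 178 179 178 178 178 177]
151 [177 178 180 
[... 2723 characters left out ...]

 185 185 186 188 186 185 183 183]
176 [155 182 186 183 180 178 174 172 173 172 174 175 178 179 183 186 185 187
 187 185 187 188 188 187 187 187]
177 [122 177 184 184 184 183 179 182 184 182 182 184 186 185 189 189 194 193
 193 191 190 189 188 190 189 190]
178 [168 180 186 186 187 187 188 187 188 185 189 188 187 187 187 190 190 192
 193 192 188 190 188 187 186 189]
179 [209 201 195 184 188 187 187 188 187 186 186 187 185 186 184 185 187 190
 191 191 192 189 192 189 188 186]
180 [212 212 202 190 197 198 191 185 184 187 189 190 190 190 191 191 191 192
 190 192 193 192 189 188 185 184]
181 [197 205 207 205 205 204 198 189 186 183 188 189 189 191 189 189 190 190
 190 189 188 187 187 184 186 182]
```

```bash
python3 -c "
from bench import *
print(nose_length)"
python3 -m inch '[[0,0,0,0],[0,0,1,0],[0,0,3,0],[0,0,5,0],[0,0,7,0],[0,0,8,0],[0,0,8.4,0],[0,0,8.8,0],[0,0,9.2,0],[0,0,9.2,0]]' 6.5 60
```

```text
0.017
time: 4.92
tcp_pos: [0.4362, 0.3766, 0.0095]
tcp_rot: [-0.0, 0.41, 0.912, -0.0]
ft_force: [0.0, 0.3, -0.3]
width: 0.065
grasp_force: 0.0
```

```bash
python3 -m inch '[[0,0,0.3,0],[0,0,0.6,0],[0,0,0.9,0],[0,0,1.1,0],[0,0,1.1,0]]' 6.5 60
python3 -m inch '[[0,0,0,0],[0,0,0,0],[0,0,0,0],[0,0,0,0],[0,0,0,0],[0,0,0,0]]' 0 60
```

```text
time: 5.55
tcp_pos: [0.4361, 0.3765, -0.0017]
tcp_rot: [-0.0, 0.41, 0.912, -0.0]
ft_force: [-0.4, -0.4, -0.6]
width: 0.065
grasp_force: 0.0
time: 6.3
tcp_pos: [0.4367, 0.3769, -0.0008]
tcp_rot: [0.0, 0.41, 0.912, 0.001]
ft_force: [0.4, 0.7, 5.8]
width: 0.0215
grasp_force: 58.7
```

```bash
python3 -m inch '[[0,0,0,0],[0,0,0,0],[0,0,0,0],[0,0,0.3,0],[0,0,0.6,0],[0,0,0.7,0],[0,0,0.7,0]]' 5 60
python3 -m inch '[[0,0,0,0],[0,0,0,0],[0,0,0,0],[0,0,0,0],[0,0,0,0]]' 0 60
```

```text
time: 7.18
tcp_pos: [0.4362, 0.3765, -0.0086]
tcp_rot: [-0.0, 0.41, 0.912, -0.0]
ft_force: [-0.7, -0.3, 0.5]
width: 0.0501
grasp_force: 0.0
time: 7.8
tcp_pos: [0.4367, 0.3769, -0.0075]
tcp_rot: [0.0, 0.41, 0.912, 0.001]
ft_force: [-1.2, -1.0, 9.5]
width: 0.022
grasp_force: 60.8
```

```bash
python3 -m inch '[[0,0,-0.5,0],[0,0,-1.5,0],[0,0,-3,0],[0,0,-5,0],[0,0,-7,0],[0,0,-9,0],[0,0,-9,0],[0,0,-9,0]]' 0 80
python3 - <<'E'
from h import *
s=sense();p=s["tcp_pos"];print(p,s["ft_force"],s["torque"],s["width"],s["grasp_force"])
im=read_camera("side")[:,:,::-1]
for dz in(0,.013,.02):print(dz,(proj("side",p+[0,0,dz])-[245,110])*7)
cv2.imwrite("pics/l1.png",cv2.resize(im[110:190,245:345],None,fx=7,fy=7,interpolation=2))
E
```

```text
time: 8.8
tcp_pos: [0.436, 0.3764, 0.0811]
tcp_rot: [-0.0, 0.41, 0.912, -0.0]
ft_force: [-0.5, -0.0, -4.3]
width: 0.0211
grasp_force: 78.7
[0.43601563 0.37642658 0.08113958] [-0.53658742 -0.01901655 -4.28424669] [-0.01935156  0.06450482 -0.04213671] 0.02113220129629005 78.65254282951355
0 [309.2080775  397.26941686]
0.013 [308.30635731 366.29263036]
0.02 [307.8177865  349.50876143]
```

View pics/l1.png

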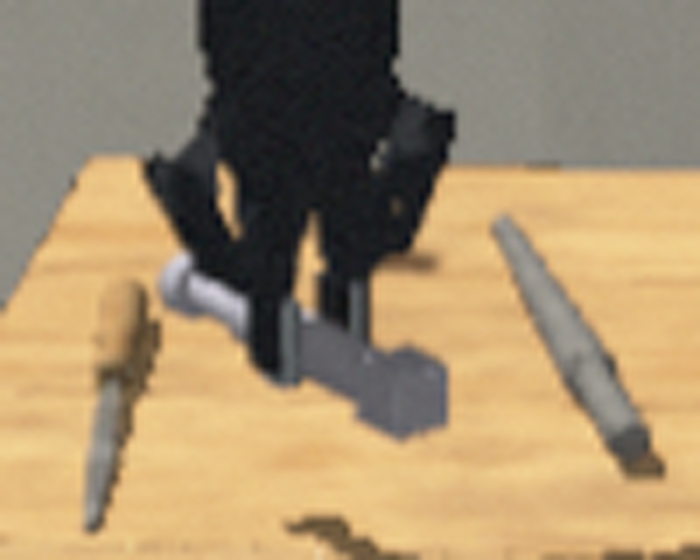

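```bash
python3 -c "
from h import *
need(.5263,-.0215,.13,1.6818)"
```

```text
shift [-35.77 -19.62  -4.9 ] turn 0.614 t 8.85 F [-0.3  1.1 -4.3] tcp [0.4359 0.3763 0.0808] ang 2.296 j [ 0.58  0.24  1.63 -0.    1.28 -0.15] w 0.0212 g 78.7
```

```bash
python3 -m inch '[[-1,-0.5,-2,0.02],[-4,-2,-5,0.07],[-8,-4.4,-5,0.14],[-12,-6.6,-5,0.21],[-16,-8.8,-5,0.28],[-20,-11,-5,0.35],[-24,-13.2,-5,0.42],[-28,-15.4,-5,0.49],[-32,-17.6,-5,0.56],[-34.5,-18.9,-5,0.6],[-35.8,-19.6,-5,0.614],[-35.8,-19.6,-5,0.614],[-35.8,-19.6,-5,0.614]]' 0 80
python3 - <<'E'
from h import *
need(.5263,-.0215,.0095,1.6818)
a=read_camera("side")[:,:,::-1];b=read_camera("top")[:,:,::-1]
A=cv2.resize(a[130:310,235:375],None,fx=2.85,fy=2.85,interpolation=2);B=cv2.resize(b[165:285,330:455],None,fx=3.2,fy=3.2,interpolation=2)
h=max(A.shape[0],B.shape[0]);P=np.zeros((h,A.shape[1]+B.shape[1],3),np.uint8);P[:A.shape[0],:A.shape[1]]=A;P[:B.shape[0],A.shape[1]:]=B
cv2.imwrite("pics/p1.png",P);print(P.shape)
p=sense()["tcp_pos"]
for dy in(-.075,0,.089):
  q=p+np.array([-.111*dy,dy,.0205]);print("pred axis side",(proj("side",q)-[235,130])*2.85)
E
```

```text
time: 10.48
tcp_pos: [0.5267, -0.0207, 0.1318]
tcp_rot: [-0.0, 0.666, 0.746, 0.0]
ft_force: [-0.3, 0.3, -3.8]
width: 0.0211
grasp_force: 79.1
shift [-0.08 -0.05 12.23] turn 0.001 t 10.475 F [-0.3  0.3 -3.8] tcp [ 0.5267 -0.0207  0.1318] ang 1.683 j [-0.19  0.1   1.68  0.    1.36 -0.3 ] w 0.0211 g 79.1
(513, 799, 3)
pred axis side [217.22061207 281.34029168]
pred axis side [213.92017536 228.34784863]
pred axis side [210.53818787 174.04601068]
```

View pics/p1.png

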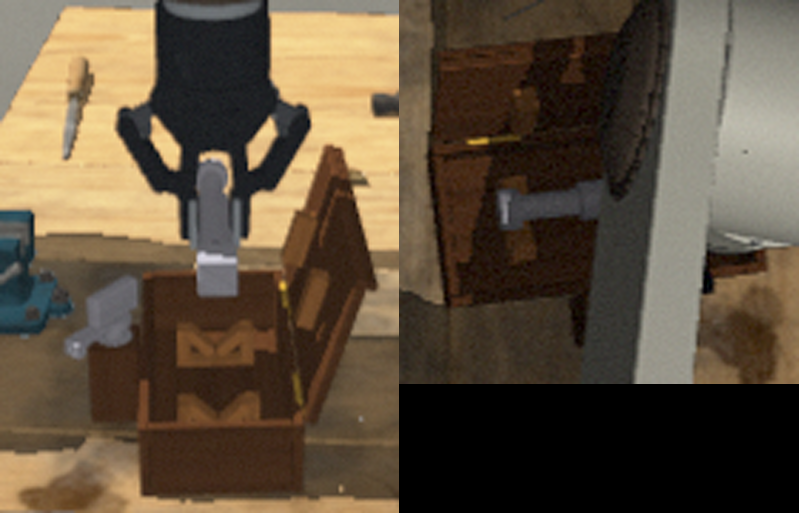

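```bash
python3 -c "
from h import *
need(.5272,-.0214,.0095,1.6818)
p=sense()['tcp_pos']
for dy in (.089,):print(proj('top',p+np.array([-.111*dy,dy,.0205])),'seen 360.6,231')
"
python3 -m inch '[[-0.07,-0.05,2,0],[-0.08,0.05,4.5,0],[-0.08,0.05,7,0],[-0.08,0.05,9,0],[-0.08,0.05,10.5,0],[-0.08,0.05,11.3,0],[-0.08,0.05,11.8,0],[-0.08,0.05,11.8,0]]' 0 80
```

```text
shift [-0.09  0.03 12.23] turn 0.001 t 10.575 F [ 0.6 -0.1 -4.5] tcp [ 0.5268 -0.0205  0.1318] ang 1.683 j [-0.19  0.1   1.68  0.    1.36 -0.3 ] w 0.021 g 79.1
[359.60335887 229.20418131] seen 360.6,231
time: 11.58
tcp_pos: [0.5276, -0.0221, 0.0137]
tcp_rot: [0.0, 0.667, 0.745, -0.0]
ft_force: [0.1, 0.4, -4.4]
width: 0.0215
grasp_force: 79.0
```

```bash
python3 -m inch '[[0,0,0.1,0],[0,0,0.2,0],[0,0,0.2,0]]' 0 80; python3 -m inch '[[0,0,0.1,0],[0,0,0.2,0],[0,0,0.2,0]]' 0 80
```

```text
time: 11.95
tcp_pos: [0.5276, -0.0221, 0.0117]
tcp_rot: [0.0, 0.667, 0.745, -0.0]
ft_force: [0.1, 0.4, -4.3]
width: 0.0218
grasp_force: 79.0
time: 12.32
tcp_pos: [0.5279, -0.0221, 0.0098]
tcp_rot: [0.0, 0.667, 0.745, 0.0]
ft_force: [1.5, -0.3, -1.8]
width: 0.0215
grasp_force: 79.4
```

```bash
python3 -m inch '[[0,0,0.05,0],[0,0,0.1,0],[0,0,0.1,0]]' 0 80; python3 -m inch '[[0,0,0,0],[0,0,0,0],[0,0,0,0]]' 4.2 30
```

```text
time: 12.7
tcp_pos: [0.5281, -0.0221, 0.0095]
tcp_rot: [0.001, 0.667, 0.745, 0.0]
ft_force: [-2.2, 1.2, 11.7]
width: 0.0215
grasp_force: 80.8
time: 13.08
tcp_pos: [0.5274, -0.0221, 0.0085]
tcp_rot: [-0.0, 0.667, 0.745, -0.0]
ft_force: [0.4, -0.2, 0.5]
width: 0.0419
grasp_force: 0.0
```

```bash
python3 -m inch '[[0,0,-1,0],[0,0,-3,0],[0,0,-6,0],[0,0,-11,0],[0,0,-16,0],[0.3,2,-21,0],[0.7,7,-21.5,0],[0.7,12,-21.5,0],[0.7,15.2,-21.5,0],[0.7,15.2,-21.5,0],[0.7,15.2,-21.5,0]]' 4.2 30
python3 - <<'E'
from h import *
need(.6738,.0018,.127,1.6818)
# mandrel check in top view & lid edge: triangulate collar
b=read_camera("top")[:,:,::-1].astype(int)
cv2.imwrite("pics/t2.png",b.astype(np.uint8))
c=b[205:250,345:430]; m=((c[:,:,0]-c[:,:,2]>-6)&(c.sum(2)>200)).astype(np.uint8)
p=np.argwhere(m)[:,::-1]+[345,205]; print(len(p),p.min(0),p.max(0))
n,l,st,ce=cv2.connectedComponentsWithStats(m);print(st[1:][st[1:,4]>8]+[345,205,0,0,0])
o=np.array([.5277,-.0145,.03])
for y in(-82,-54,0,33,70,82):print(y,proj("top",o+np.array([-.1108*y,.9938*y,0])/1e3),proj("side",o+np.array([-.1108*y,.9938*y,0])/1e3))
E
```

```text
time: 14.45
tcp_pos: [0.6774, 0.0017, 0.2239]
tcp_rot: [-0.0, 0.667, 0.745, -0.0]
ft_force: [-0.4, 0.4, 1.4]
width: 0.042
grasp_force: 0.0
shift [ 0.05 -0.35  9.69] turn 0.0 t 14.45 F [-0.4  0.4  1.4] tcp [0.6774 0.0017 0.2239] ang 1.682 j [-0.11  0.37  1.17 -0.    1.61 -0.22] w 0.042 g 0.0
40 [366 208] [421 249]
[]
-82 [426.33058407 225.21367814] [312.57008503 284.03976739]
-54 [413.95581124 226.59185115] [312.10424881 275.83752821]
0 [390.00168723 229.25961142] [311.26804412 261.11400391]
33 [375.30538202 230.89633248] [310.79354604 252.7592504 ]
70 [358.7753848  232.73727101] [310.29121882 243.91449373]
82 [353.40238198 233.33565998] [310.13460501 241.15690667]
```

```bash
python3 -m inch '[[0,0,0,0],[0,0,3,0],[0,0,6,0],[0,0,8.5,0],[0,0,9.7,0],[0,0,9.7,0]]' 0 30
python3 - <<'E'
from h import *
need(.6738,.0018,.127,1.6818)
s=read_camera("side")[:,:,::-1]; cv2.imwrite("pics/s2.png",s); s=s.astype(int)
c=s[225:300,285:340]; m=((c[:,:,0]-c[:,:,2]>-6)&(c.sum(2)>150)).astype(np.uint8)
n,l,st,ce=cv2.connectedComponentsWithStats(m)
for k in range(1,n):
    if st[k,4]>15:print(st[k]+[285,225,0,0,0],ce[k]+[285,225])
E
```

```text
time: 15.25
tcp_pos: [0.6775, 0.0017, 0.1266]
tcp_rot: [-0.0, 0.667, 0.745, -0.0]
ft_force: [0.5, -0.1, 1.1]
width: 0.0001
grasp_force: 0.0
shift [ 0.06 -0.37 -0.04] turn -0.0 t 15.25 F [ 0.5 -0.1  1.1] tcp [0.6775 0.0017 0.1266] ang 1.682 j [-0.11  0.41  1.31 -0.    1.43 -0.22] w 0.0001 g 0.0
[305 236  13  41 410] [310.66829268 257.54634146]
```

```bash
python3 -m inch '[[0,-1.2,0,0],[0,-2.7,0,0],[0,-4.2,0,0],[0,-5.7,0,0],[0,-7.35,0,0],[0,-8.9,0.05,0],[0,-10.3,0.1,0],[0,-11.4,0.6,0],[0,-12.5,1.1,0],[0,-13.4,1.9,0],[0,-14.3,2.7,0],[0,-14.3,2.7,0]]' 0 30
```

```text
time: 16.8
tcp_pos: [0.5347, -0.0141, 0.0987]
tcp_rot: [-0.001, 0.667, 0.745, -0.001]
ft_force: [0.3, 0.0, 0.2]
width: -0.0005
grasp_force: 0.0
```

```bash
python3 -m inch '[[0,-0.5,0.65,0],[0,-0.9,1.3,0],[0,-1.2,2.1,0],[0,-1.5,2.8,0],[0,-1.7,3.6,0],[0,-1.85,4.1,0],[0,-1.85,4.1,0]]' 0 30
python3 - <<'E'
from h import *
need(.5277,-.0145,.056)
s=read_camera("side")[:,:,::-1]
cv2.imwrite("pics/s3.png",cv2.resize(s[165:300,245:385],None,fx=4,fy=4,interpolation=2))
E
```

```text
time: 17.68
tcp_pos: [0.5171, -0.0161, 0.0582]
tcp_rot: [-0.0, 0.667, 0.745, -0.0]
ft_force: [-0.1, -0.3, -0.1]
width: 0.0
grasp_force: 0.0
shift [0.05 1.07 0.22] turn 0 t 17.675 F [-0.1 -0.3 -0.1] tcp [ 0.5171 -0.0161  0.0582] ang 1.682 j [-0.18  0.15  1.79 -0.    1.21 -0.29] w 0.0 g 0.0
```

Press on in small steps with force readout.

```bash
python3 -m inch '[[0,0,0.1,0],[0,0,0.2,0],[0,0,0.2,0]]' 0 30;python3 -m inch '[[0,0,0.1,0],[0,0,0.2,0],[0,0,0.2,0]]' 0 30;python3 -m inch '[[0,0,0.1,0],[0,0,0.2,0],[0,0,0.2,0]]' 0 30
```

```text
time: 18.1
tcp_pos: [0.5173, -0.0162, 0.0566]
tcp_rot: [0.0, 0.667, 0.745, -0.0]
ft_force: [-0.2, 0.1, 0.8]
width: -0.0001
grasp_force: 0.0
time: 18.48
tcp_pos: [0.5175, -0.0162, 0.056]
tcp_rot: [0.0, 0.667, 0.745, 0.0]
ft_force: [-9.9, 0.4, 24.1]
width: 0.0002
grasp_force: 11.8
time: 18.85
tcp_pos: [0.5178, -0.0162, 0.0557]
tcp_rot: [0.001, 0.667, 0.745, 0.0]
ft_force: [-20.7, 2.9, 51.2]
width: -0.0001
grasp_force: 25.3
```

```bash
python3 -m inch '[[0,0,-2,0],[0,0,-5,0],[0,0,-9,0],[0,0,-9,0]]' 4.2 30
python3 - <<'E'
from h import *
need(.4533,-.0236,.076,.963)
# fin top centre: bright steel mask in both views
for n,bx in(("top",(380,430,245,285)),("side",(250,290,220,262))):
    im=read_camera(n)[:,:,::-1].astype(int);c=im[bx[2]:bx[3],bx[0]:bx[1]]
    m=((c[:,:,0]-c[:,:,2]>-3)&(c.sum(2)>300)).astype(np.uint8)
    N,l,st,ce=cv2.connectedComponentsWithStats(m)
    for k in range(1,N):
        if st[k,4]>20:
            p=(np.argwhere(l==k)[:,::-1]+[bx[0],bx[2]]).astype(np.float32);print(n,len(p),cv2.minAreaRect(p))
    for a in(-2.178,):
        for q in((-22,12),(22,12),(40,-14)):print(q,proj(n,[.4533+q[0]*np.cos(a)/1e3,-.0236+q[0]*np.sin(a)/1e3,.09+q[1]/1e3]))
E
```

```text
time: 19.35
tcp_pos: [0.5186, -0.0164, 0.1455]
tcp_rot: [0.002, 0.667, 0.745, 0.001]
ft_force: [0.0, 0.5, -0.2]
width: 0.0418
grasp_force: 0.0
shift [ 0.02 -6.6   6.92] turn 0.719 t 19.35 F [ 0.   0.5 -0.2] tcp [ 0.5186 -0.0164  0.1455] ang 1.682 j [-0.18  0.07  1.69 -0.    1.38 -0.29] w 0.0418 g 0.0
(-22, 12) [392.97537494 256.29873346]
(22, 12) [410.89188344 268.65329381]
(40, -14) [415.20241288 273.67762527]
side 211 ((271.65386962890625, 241.73077392578125), (16.496618270874023, 33.11726760864258), 29.744882583618164)
(-22, 12) [281.17692827 227.87388565]
(22, 12) [266.17008065 236.30386159]
(40, -14) [260.44264382 251.27411911]
```

```bash
python3 -m inch '[[0,-1.5,0,0.15],[0,-3,0,0.3],[0,-4.5,0,0.45],[0,-6,0,0.6],[-0.05,-6.7,0,0.719],[-0.05,-6.7,1.5,0.719],[-0.05,-6.7,3.5,0.719],[-0.05,-6.7,5,0.719],[-0.05,-6.7,6.2,0.719],[-0.05,-6.7,6.9,0.719],[-0.05,-6.7,6.9,0.719]]' 4.2 30
python3 -m inch '[[0,0,0,0],[0,0,0,0],[0,0,0,0],[0,0,0,0]]' 0 30
```

```text
time: 20.82
tcp_pos: [0.4507, -0.0241, 0.0733]
tcp_rot: [-0.0, 0.886, 0.463, -0.0]
ft_force: [-1.4, -0.0, 0.3]
width: 0.0419
grasp_force: 0.0
time: 21.32
tcp_pos: [0.4509, -0.0241, 0.0741]
tcp_rot: [0.0, 0.886, 0.463, 0.0]
ft_force: [-2.1, 1.4, 5.9]
width: 0.0113
grasp_force: 32.4
```

```bash
python3 -m inch '[[0,0,-0.3,0],[0,0,-0.6,0],[0,0,-0.9,0],[0,0,-0.9,0]]' 0 50;python3 -m inch '[[0,0,0,-0.1],[0,0,0,-0.2],[0,0,0,-0.3],[0,0,0,-0.4],[0,0,0,-0.4]]' 0 50
python3 -c "
from h import *
print(sense()['torque']);need(.4533,-.0236,.076,.963)"
```

```text
time: 21.82
tcp_pos: [0.4508, -0.024, 0.0827]
tcp_rot: [0.0, 0.886, 0.463, 0.0]
ft_force: [2.2, 1.8, -6.5]
width: 0.0108
grasp_force: 52.7
time: 22.45
tcp_pos: [0.4522, -0.0247, 0.0832]
tcp_rot: [0.002, 0.776, 0.63, 0.001]
ft_force: [12.4, -2.3, -5.7]
width: 0.011
grasp_force: 52.7
[-0.50691619 -2.10779128 -0.02568085]
shift [0.13 0.08 0.72] turn 0.401 t 22.45 F [12.4 -2.3 -5.7] tcp [ 0.4522 -0.0247  0.0832] ang 1.364 j [-0.22 -0.01  1.91 -0.    1.25 -0.02] w 0.011 g 52.7
```

```bash
python3 -m inch '[[0.1,0.1,0,0],[0.3,0.2,0,0],[0.3,0.2,0,0]]' 0 50;python3 -m inch '[[0,0,0,-0.1],[0,0,0,-0.2],[0,0,0,-0.3],[0,0,0,-0.4],[0,0,0,-0.4]]' 0 50
python3 -c "
from h import *
print(sense()['torque']);need(.4533,-.0236,.076,.963)"
```

```text
time: 22.82
tcp_pos: [0.4527, -0.0238, 0.0823]
tcp_rot: [0.001, 0.777, 0.63, -0.002]
ft_force: [-4.5, -21.8, -4.9]
width: 0.0109
grasp_force: 52.7
time: 23.45
tcp_pos: [0.4541, -0.0238, 0.083]
tcp_rot: [0.002, 0.636, 0.772, -0.001]
ft_force: [5.5, -20.7, -6.3]
width: 0.0106
grasp_force: 52.6
[-3.43725654 -0.84370328 -0.02506881]
shift [ 0.04 -0.08  0.7 ] turn 0.801 t 23.45 F [  5.5 -20.7  -6.3] tcp [ 0.4541 -0.0238  0.083 ] ang 1.764 j [-0.22 -0.01  1.9  -0.    1.25 -0.41] w 0.0106 g 52.6
```

```bash
python3 -m inch '[[-0.25,0.07,-0.05,0],[-0.24,0.11,-0.05,-0.1],[-0.24,0.15,-0.05,-0.2],[-0.23,0.19,-0.05,-0.3],[-0.22,0.23,-0.05,-0.4],[-0.2,0.27,-0.05,-0.5],[-0.18,0.3,-0.05,-0.6],[-0.18,0.3,-0.05,-0.6]]' 0 50
python3 -c "
from h import *
print(sense()['torque']);need(.4531,-.0207,.076,.963)"
```

```text
time: 24.45
tcp_pos: [0.4564, -0.023, 0.0829]
tcp_rot: [-0.0, 0.38, 0.925, -0.0]
ft_force: [-0.4, -4.5, -5.9]
width: 0.0109
grasp_force: 52.7
[-0.64263019  0.15653602  0.02339445]
shift [ 0.4  -0.07  0.69] turn 1.399 t 24.45 F [-0.4 -4.5 -5.9] tcp [ 0.4564 -0.023   0.0829] ang 2.362 j [-0.22 -0.    1.89 -0.    1.25 -1.01] w 0.0109 g 52.7
```

```bash
python3 -m inch '[[-0.03,0.01,0,-0.1],[-0.02,0.05,0,-0.2],[-0.01,0.09,0,-0.3],[0,0.13,0,-0.4],[0.02,0.17,0,-0.5],[0.04,0.2,0,-0.6],[0.06,0.22,0,-0.7],[0.08,0.24,0,-0.76],[0.08,0.24,0,-0.76]]' 0 50
python3 -c "
from h import *
print(sense()['torque']);need(.4531,-.0207,.076,.111)"
```

```text
time: 25.58
tcp_pos: [0.4576, -0.0203, 0.083]
tcp_rot: [-0.0, 0.011, 1.0, 0.0]
ft_force: [-0.2, 2.3, -6.1]
width: 0.0109
grasp_force: 52.7
[ 0.2805343   0.11283226 -0.06647273]
shift [ 0.45 -0.05  0.7 ] turn -0.132 t 25.575 F [-0.2  2.3 -6.1] tcp [ 0.4576 -0.0203  0.083 ] ang 3.12 j [-0.21  0.    1.89  0.    1.25 -1.76] w 0.0109 g 52.7
```

```bash
python3 -m inch '[[0,0.02,0,-0.05],[0,0.04,0,-0.1],[0,0.05,0,-0.14],[0,0.05,0,-0.14]]' 0 50
python3 -c "
from h import *
print(sense()['torque']);need(.4531,-.0207,.076,.111)"
python3 -m inch '[[0,0,0,-0.03],[0,0,0,-0.05],[0,0,0,-0.05]]' 0 50
python3 -c "
from h import *
print(sense()['torque']);need(.4531,-.0207,.076,.111)"
```

```text
time: 26.08
tcp_pos: [0.4576, -0.0198, 0.083]
tcp_rot: [-0.0, -0.059, 0.998, 0.0]
ft_force: [-1.1, 2.9, -5.8]
width: 0.011
grasp_force: 52.7
[ 0.58565543  0.27147334 -0.22804346]
shift [ 0.46 -0.04  0.7 ] turn 0.007 t 26.075 F [-1.1  2.9 -5.8] tcp [ 0.4576 -0.0198  0.083 ] ang -3.023 j [-0.21  0.    1.89  0.    1.25 -1.9 ] w 0.011 g 52.7
time: 26.45
tcp_pos: [0.4576, -0.0197, 0.083]
tcp_rot: [-0.0, -0.085, 0.996, 0.0]
ft_force: [-0.7, 5.1, -5.4]
width: 0.0105
grasp_force: 54.9
[ 0.90162148  0.36445478 -0.94689604]
shift [ 0.46 -0.02  0.7 ] turn 0.06 t 26.45 F [-0.7  5.1 -5.4] tcp [ 0.4576 -0.0197  0.083 ] ang -2.971 j [-0.21  0.    1.89  0.    1.25 -1.95] w 0.0105 g 54.9
```

```bash
python3 -m inch '[[0,0,0.3,0],[0,0,0.6,0],[0,0,0.9,0],[0,0,1.0,0],[0,0,1.0,0]]' 0 50
python3 -m inch '[[0,0,0,0],[0,0,0,0],[0,0,0,0],[0,0,-1,0],[0,0,-4,0],[0,0,-8,0],[0,-4,-14,0],[0,-8,-18,0],[0,-8,-18,0]]' 4 20
python3 -c "
from h import *
need(.4531,-.0207,.2)
a=read_camera('side')[:,:,::-1];b=read_camera('top')[:,:,::-1]
A=cv2.resize(a[200:300,240:375],None,fx=3,fy=3,interpolation=2);B=cv2.resize(b[175:285,330:460],None,fx=3,fy=3,interpolation=2)
P=np.zeros((330,795,3),np.uint8);P[:300,:405]=A;P[:,405:]=B;cv2.imwrite('pics/end.png',P)"
```

```text
time: 27.08
tcp_pos: [0.4578, -0.0197, 0.0741]
tcp_rot: [0.0, -0.085, 0.996, 0.0]
ft_force: [-8.6, 6.8, 13.8]
width: 0.011
grasp_force: 57.6
time: 28.2
tcp_pos: [0.4724, -0.1012, 0.2568]
tcp_rot: [0.002, -0.084, 0.996, -0.001]
ft_force: [-0.0, 0.3, -1.5]
width: 0.0397
grasp_force: 0.0
shift [0.58 8.28 5.65] turn 0 t 28.2 F [-0.   0.3 -1.5] tcp [ 0.4724 -0.1012  0.2568] ang -2.973 j [-0.37 -0.06  1.59 -0.    1.61 -2.11] w 0.0397 g 0.0
```

View pics/end.png

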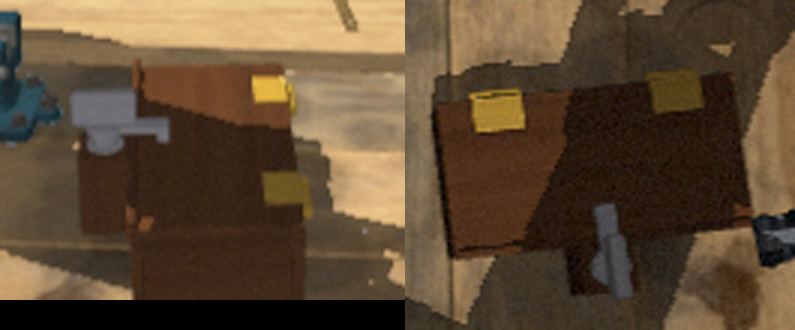

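```bash
python3 -c "
from bench import *
print(close_job())"
```

```text
the job is handed in; nothing more can be done
None
```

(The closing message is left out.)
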